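# Unlock the bean store with the bar-handled key

## Robot

A 6-joint arm with a two-finger parallel gripper is mounted at the origin on the work surface. World frame = base frame: x ahead of the robot, y to its left, z up, the work surface at z = 0. Lengths are in mm, angles in rad, forces in N, time in s.
With the tool pointing down it reaches from about 275 to 1000 mm from the base axis. Payload 8.4 kg.
Tool frame: the origin (TCP) lies on the centre line of the jaws, within the pads' length; the fingertips stand r.tip_reach ahead of it and the grasp point (between the pads) lies 3 mm ahead of it (r.tip_reach is the distance from the TCP to the fingertips, in mm); z points along the fingers, y is the direction in which the jaws open and shut (so a half turn about z gives the same grasp; the last joint's range is limited). The gripper opens to 85 mm and grips with 20 to 120 N. Pads are 22 mm wide; open, the fingers measure 114 mm over their backs; the gripper's body (76 mm by 85 mm) begins 54 mm behind the grasp point. The pads swing forward as they close: fully open they stand 13 mm farther back than shut.
Start: joints at [1.182, 0.353, 1.633, -0, 1.155, -0.002], TCP at [235.766, 578.829, 253.281] pointing down, gripper open.
Joint ranges: [-2.63, 2.63], [-0.92, 2.1], [0.06, 2.66], [-1.3, 4.44], [0, 2.69], [-3.02, 3.02]. Speed limits (rad/s): [2.22, 2.22, 2.79, 3.14, 3.14, 3.14].

## Interface

Orientations are given as [roll, pitch, yaw] about the fixed x, y, z axes, in that order (R = Rz(yaw) Ry(pitch) Rx(roll)).
In Python, from rig import sense, optics, r, nets gives the robot as it stands. The module is installed in compiled form; this text tells all that it offers.
- The arm moves only by the tool carry_out, never from a script. Its argument "increments" is a list that holds one entry, the list of rows, each a list of 6 numbers: the shift along the tool's x, y, z normalised to -1 to 1, where 1 is 40 cm, then the turn, a rotation vector about the tool's x, y, z normalised to -1 to 1, where 1 is 60 degrees. A call has 1 to 5 rows; each row is the pose to reach, as a shift and turn from the pose commanded when the call began, along the tool's axes at that moment; what a row does not reach only later rows make up. A row lasts 1/12 s, in which the tool goes at most 41.7 mm and 7.16 degrees, less where a joint would pass 70% of its speed; a pose out of reach is approached as far as the arm can. A call with a number of a shift or a turn outside -1 to 1 is refused whole. A call with a gripper value outside its range is refused whole. "hand" is the closure, from 0 (fully open) to 1 (shut), set as the call begins (left out, the last holds). The fingers move at their own pace and stop on an object; "squeeze" is the grip in N (left out, the last holds). Time passes only in rows, so rows that repeat a pose let the fingers close. It gives the time, the measured TCP pose, the force and the opening at its end, in the units of the state.
- sense(): the state, without advancing time (a new reading comes with each control period).
- optics.grab_frame(name): name is "side" or "top" or "wrist"; returns a dict with "img" (420x560x3 uint8, red, green, blue), "range_z" (420x560 float32, mm along the optical axis (not along the pixel's ray), 0 where there is no reading), "fov_y" (degrees; the focal length in pixels is half the picture's height over the tangent of half this angle, whatever the lens; pixels are square), "cx", "cy" (the principal point, pixels), "R" (3x3) and "t" (3): a world point X has camera coordinates R X + t. Camera axes: x right, y down, z forward; pixel columns grow to the right and rows downward; lengths in mm; the calibration is good to about 2 mm. The wrist camera is an equidistant fisheye: a pixel r from the principal point sees the ray r / f radians off the axis. A picture is of the moment at which its call begins.
- r.sign_off(): hands the job in, once; it reports no verdict.
Trained networks look in the newest picture that a camera, given by its name, has taken for a name from the list of things; names that differ only in an ending like _2 or _b are one class to them, and where a whole thing is asked for, a point or a joint stands for the part that bears it (a point fixed in the world has none). Each returns a list of dicts, best first, with "confidence" (0 to 1); they miss things now and then, are a little off and sometimes report something else, mostly with a low value. They report only what shows in the picture. A call takes as long as a camera call. They do not tell look-alikes from the thing itself.
- nets.trace(target, camera): "mask" (420x560 bool, what is visible of it).
- nets.tip_of(target, camera): "point" ([x, y, z] in mm, in world coordinates, good to about 4 mm: a listed point, or the origin of a listed thing).
The state is a dict: "clock": time; "qpos": joint angles; "qvel": joint speeds; "joint_efforts": joint torques, N m; "eef_pos": TCP position; "tcp_rot": TCP orientation; "contact_force": force on the tool from outside, world axes, zero at the start; "wrist_torque": the same for the moment, N m; "opening": opening from 0.0 (shut) to 1.0 (fully open).
Only numpy, scipy, OpenCV 4.12 (cv2) and the standard library are available. Lean on these libraries where they do the work, as an engineer would, in place of code of your own. Each camera call takes 0.05 s, during which the arm holds its last target.

## Task

Unlock the grey bean-store box: take the key with the straight bar handle from the bamboo rack, push it fully down into the lock on top of the box, then turn it clockwise to the stop, about a quarter turn, so that the hidden bolt lets go. Leave the key standing in the lock and leave the round-headed key in the rack.

Things in the scene. Friction and masses are not known exactly. Their poses are not given: they have to be found in the camera images.
- bar_key_grip (a point): The right steel key, upright in a pocket of a bamboo rack (85x210x50 mm). Point: centre of its bar handle, 60 long (x), 12 thick (y, grip across), 24 high; z up. Below: neck 12 dia x 16; collar 44 dia, 4 thick, underside 32 below the point, resting on the rack; flat blade 28 wide (x), 8 thick (y), to 40 below the collar, last 6 mm narrowed to 21x5. 160 g. Lifts straight out.
- round_key_grip (a point): The other steel key, a bystander in the rack's other pocket, 120 mm away (which key is in which pocket varies). Same collar, but a round head 38 mm in diameter and 24 mm high and a round shank 20 mm in diameter, too thick for the lock. Point: centre of the head; z up.
- lock_slot (a point): Lock on the fixed grey box (170x240, 74 high): square steel core 56x50 mm in a dark ring, with a through slot 36 long (x) by 14 wide (y), mouth bevelled 6 mm outward. Point: centre of the slot's mouth at the core's top face, 82 above the table; z up, axes turn with the core. Key fits either way round. Fully in, its collar lies on the core and the handle's centre is 32 above this point.
- lock_core (a joint): Angle of the lock core, rad: 0 locked, grows as the key turns it clockwise seen from above, stop at 1.3. Light friction (0.05 N m) holds it where it is left. The key has about 0.2 rad of play in the slot, so it turns up to about 1.5 rad in all. Beyond 1.0 the hidden bolt is clear and the box's aluminium lid stands ajar.
There are look-alikes about, which are no part of the job. What is shaped like the part that bears bar_key_grip but pink is not meant.

How it is judged:
By the outcome, as a careful person would: the job done as asked, in the order asked, and still so for the second after the job is handed in, with the robot touching nothing.
It also fails if it takes over 48 s, if anything falls off the work surface, if the arm or the gripper's body presses on something with over 40 N, if the wrist force passes 120 N, or if a joint passes its speed limit or range.

## Working session

There is one attempt and no reset: what is moved stays moved. The work goes in short steps, Python scripts to look and compute and a tool call to move; the robot and the scene stay as the last step left them, time stands still between calls to the robot, and variables do not carry over. Pictures are saved under pics/ and viewed, and the job is handed in when it is done.

Besides the shell and the picture viewer there is one more tool, called by a JSON object that holds its "op" and its "data", one argument or row to a line. carry_out: Moves the arm, as the interface text tells. Its arguments: {"type":"object","properties":{"increments":{"type":"array","items":{"type":"array","items":{"type":"array","items":{"type":"number","minimum":-1,"maximum":1}}}},"hand":{"type":"number"},"squeeze":{"type":"number"}},"required":["increments"]}

```bash
mkdir -p pics; cat > h.py <<'E'
import numpy as np, cv2
from rig import sense, optics, r, nets
def save(name,img): cv2.imwrite('pics/'+name,cv2.cvtColor(img,cv2.COLOR_RGB2BGR))
def world(F,u,v,z=None):
    f=210/np.tan(np.radians(F['fov_y']/2))
    z=F['range_z'][int(v),int(u)] if z is None else z
    c=np.array([(u-F['cx'])/f*z,(v-F['cy'])/f*z,z])
    return np.array(F['R']).T@(c-np.array(F['t']))
E
python3 - <<'E'
from h import *
s=sense();print({k:np.round(v,3) for k,v in s.items()},r.tip_reach)
for c in ("top","side","wrist"):
    F=optics.grab_frame(c);save(c+'0.png',F['img']);np.savez(c+'0.npz',**F)
    for n in ("bar_key_grip","round_key_grip","lock_slot"):
        for d in nets.tip_of(n,c): print(c,n,np.round(d['point'],1),round(d['confidence'],2))
E
```

```text
{'clock': np.float64(0.0), 'qpos': array([ 1.182,  0.354,  1.634, -0.   ,  1.155, -0.002]), 'qvel': array([-0.   ,  0.   , -0.002, -0.001, -0.002, -0.002]), 'joint_efforts': array([ 1.0000e-03, -6.0525e+01, -3.4206e+01,  0.0000e+00,  9.0000e-03,
        0.0000e+00]), 'eef_pos': array([235.582, 578.396, 252.538]), 'tcp_rot': array([-3.14 ,  0.   ,  2.755]), 'contact_force': array([-0.054,  0.13 ,  0.468]), 'wrist_torque': array([0.064, 0.027, 0.027]), 'opening': np.float64(0.998)} 22.0
top bar_key_grip [ 558.8 -317.4   84.1] 0.81
top bar_key_grip [ 585.5 -423.7   70.5] 0.74
top bar_key_grip [ 487.6 -437.6   74.2] 0.59
top bar_key_grip [ 445.1 -348.8   73.1] 0.54
top round_key_grip [ 570.2 -200.3   83. ] 0.85
top lock_slot [589.1 160.9  84.7] 0.6
side bar_key_grip [ 566.8 -313.2   85.9] 0.93
side bar_key_grip [ 447.4 -343.6   74.8] 0.66
side bar_key_grip [ 583.5 -423.9   71. ] 0.65
side bar_key_grip [ 486.7 -432.5   72.4] 0.61
side round_key_grip [ 568.6 -193.    81.3] 0.93
side lock_slot [583.7 158.7  79.8] 0.61
```

View pics/top0.png

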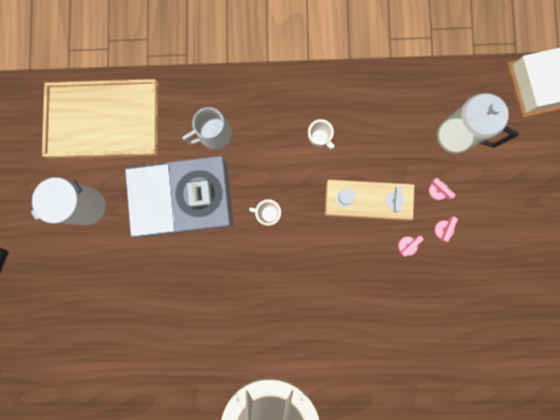

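View pics/side0.png

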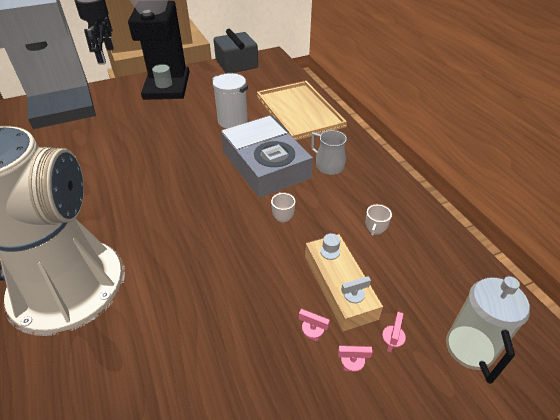

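View pics/wrist0.png

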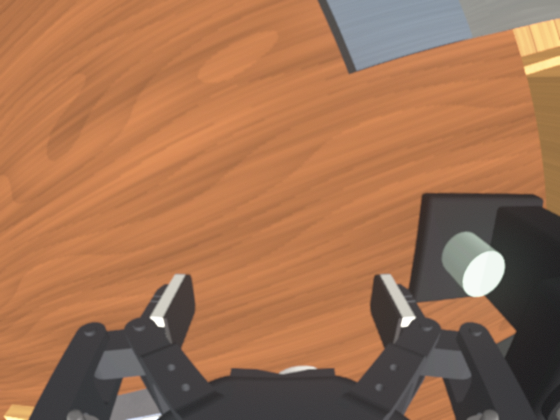

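The grey steel bar key is in the rack at top (397,200) and side (356,288). Three pink keys lie on the table at top (440,188), (446,229) and (410,246), and they're excluded by colour. The round key is at top (346,197) and the lock core at (198,193). Next I'll confirm this in a crop and measure.

```bash
python3 - <<'E'
from h import *
def cloud(F):
    f=210/np.tan(np.radians(F['fov_y']/2));v,u=np.mgrid[0:420,0:560];z=F['range_z'].astype(float)
    c=np.stack([(u-F['cx'])/f*z,(v-F['cy'])/f*z,z],-1)
    return (c-F['t'])@F['R'], z>0
for c in ('top','side'):
    F=dict(np.load(c+'0.npz'));P,ok=cloud(F)
    def sel(name,ctr,rad,zl,zh):
        m=ok&(np.hypot(P[...,0]-ctr[0],P[...,1]-ctr[1])<rad)&(P[...,2]>zl)&(P[...,2]<zh)
        q=P[m]; 
        if len(q)<5: print(c,name,'few');return
        (cx,cy),(w,h),a=cv2.minAreaRect(q[:,:2].astype(np.float32))
        C=np.cov(q[:,:2].T);e,V=np.linalg.eigh(C);d=V[:,1]
        print(c,name,len(q),'mean',q.mean(0).round(1),'zmed',np.median(q[:,2]).round(1),'rect',np.round([cx,cy,w,h,a],1),'axis',np.degrees(np.arctan2(d[1],d[0])).round(1))
    sel('bar top',(563,-315),50,88,110)
    sel('round',(569,-197),40,88,110)
    sel('rack',(567,-256),150,44,52)
    sel('core',(587,160),45,79,95)
    sel('corering',(587,160),55,76,95)
    sel('box',(587,180),190,68,76.5)
F=np.load('top0.npz')
a=cv2.resize(F['img'][170:260,320:470],None,fx=5,fy=5,interpolation=cv2.INTER_CUBIC)
save('c1.png',a)
a=cv2.resize(F['img'][150:245,120:240],None,fx=6,fy=6,interpolation=cv2.INTER_CUBIC)
save('c2.png',a)
F=np.load('side0.npz')
a=cv2.resize(F['img'][110:200,215:335],None,fx=6,fy=6,interpolation=cv2.INTER_CUBIC)
save('c3.png',a)
a=cv2.resize(F['img'][230:375,290:410],None,fx=4,fy=4,interpolation=cv2.INTER_CUBIC)
save('c4.png',a)
E
```

```text
top bar top 144 mean [ 560.4 -314.7   93.6] zmed 93.9 rect [ 560.3 -315.3   12.6   59.4   84.8] axis 174.6
top round 202 mean [ 569.2 -195.3   94. ] zmed 94.0 rect [ 569.9 -194.9   35.3   36.3   88.9] axis 134.3
top rack 2106 mean [ 561.7 -258.5   49.5] zmed 49.8 rect [ 553.6 -262.5  243.4  160.    66.9] axis 80.4
top core 399 mean [586.6 160.1  81.6] zmed 81.5 rect [587.2 159.3  86.6  87.8  19.8] axis 165.3
top corering 1092 mean [587.4 159.6  79.4] zmed 79.0 rect [587.8 159.3 108.  107.9  89.7] axis 170.1
top box 2399 mean [585.6 172.7  74. ] zmed 74.2 rect [631.  213.9 270.8 255.1   5.7] axis 162.6
side bar top 195 mean [ 557.5 -317.3   93.9] zmed 94.3 rect [ 558.7 -316.1   14.    60.7   84.6] axis 174.7
side round 197 mean [ 565.9 -198.3   94.4] zmed 94.6 rect [ 566.7 -196.5   37.1   35.1   61.3] axis 69.2
side rack 1867 mean [ 556.1 -273.4   50.2] zmed 50.5 rect [ 548.2 -263.2  244.4  162.6   69.8] axis 85.6
side core 276 mean [586.3 160.3  82. ] zmed 82.0 rect [585.2 159.   85.4  88.2  18. ] axis 114.5
side corering 627 mean [586.5 158.7  80.2] zmed 79.8 rect [587.3 159.1 108.1 105.9  68.3] axis 83.7
side box 1151 mean [588.3 155.6  74. ] zmed 74.5 rect [630.3 210.9 283.1 240.3   2.6] axis 167.9
```

View pics/c1.png

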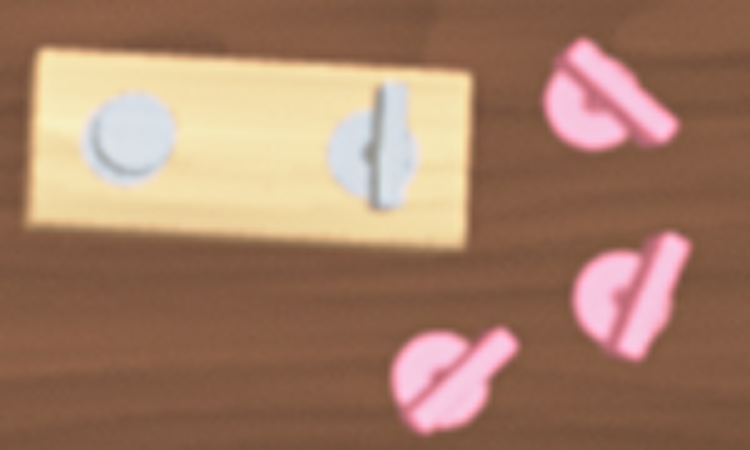

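View pics/c2.png

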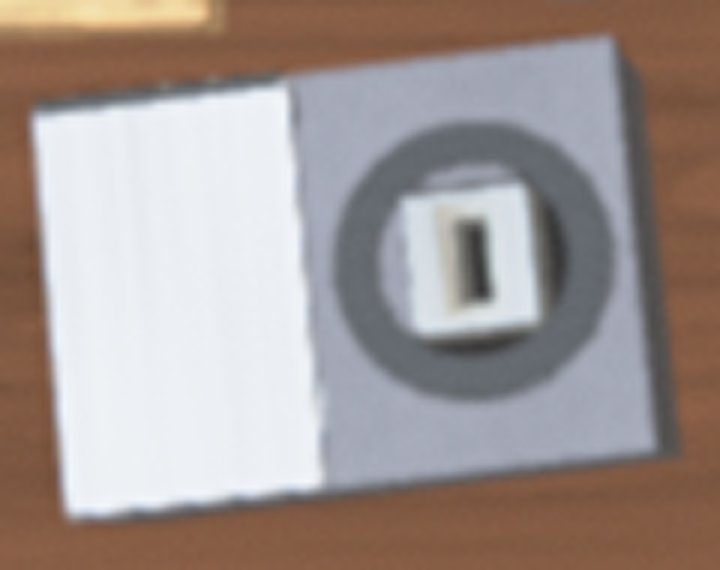

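View pics/c3.png

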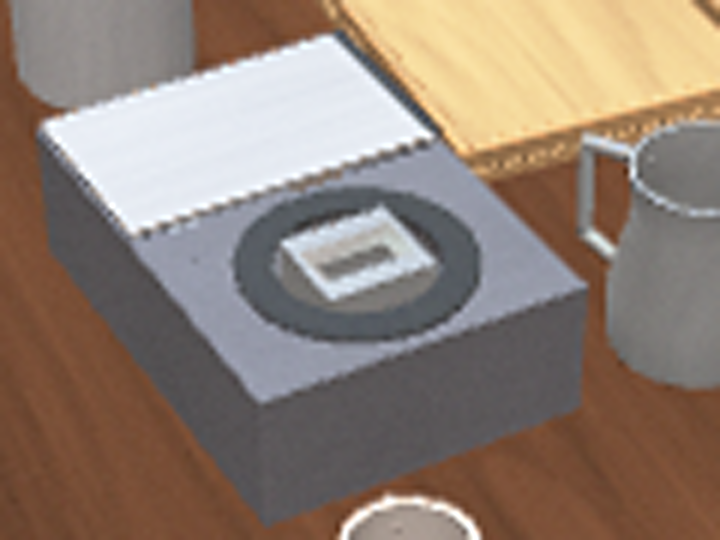

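View pics/c4.png

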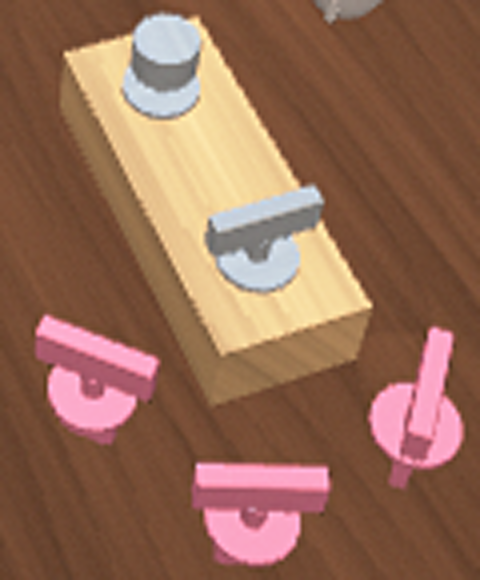

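```bash
cat >> h.py <<'E'
def cloud(F):
    f=210/np.tan(np.radians(F['fov_y']/2));v,u=np.mgrid[0:420,0:560];z=F['range_z'].astype(float)
    c=np.stack([(u-F['cx'])/f*z,(v-F['cy'])/f*z,z],-1)
    return (c-F['t'])@F['R'], z>0
from scipy.spatial.transform import Rotation as Ro
def rows(target, yaw_deg, cmd_pos=None, cmd_rpy=None):
    """shift and turn (normalised) to reach target pos with tool down, given yaw"""
    s=sense(); p=np.array(cmd_pos if cmd_pos is not None else s['eef_pos']); 
    R0=Ro.from_euler('xyz',cmd_rpy if cmd_rpy is not None else s['tcp_rot'])
    R1=Ro.from_euler('xyz',[np.pi,0,np.radians(yaw_deg)])
    d=R0.inv().apply(np.array(target)-p); w=(R0.inv()*R1).as_rotvec()
    print('shift',(d/400).round(4),'turn',(w/np.radians(60)).round(4),'mm',np.linalg.norm(d).round(1),'deg',np.degrees(np.linalg.norm(w)).round(2))
E
python3 - <<'E'
from h import *
for c in ('top','side'):
    F=dict(np.load(c+'0.npz'));P,ok=cloud(F)
    img=F['img'].astype(int);b=img.min(-1)
    m=ok&(np.hypot(P[...,0]-587,P[...,1]-159.5)<40)
    m1=m&(P[...,2]>80.3)&(b>150)
    n,l,st,ce=cv2.connectedComponentsWithStats(m1.astype(np.uint8)); k=1+st[1:,4].argmax()
    q=P[l==k]; print(c,st[k],q[:,2].min(),q[:,2].max(),'rect',np.round(cv2.minAreaRect(q[:,:2].astype(np.float32)),1) if 0 else cv2.minAreaRect(q[:,:2].astype(np.float32)))
    h=m&(P[...,2]<78)&(np.hypot(P[...,0]-587,P[...,1]-159.5)<22)
    print('hole',h.sum(),P[h].mean(0) if h.any() else '')
F=dict(np.load('top0.npz'));P,ok=cloud(F)
print(P[185:206:2,186:212:2,2].round(0))
rows([560,-315.5,180],174.6)
E
```

```text
top [187 181  23  25 269] 80.30092701740176 86.16941159660368 rect ((585.8356323242188, 160.45700073242188), (55.91991424560547, 50.16083908081055), 5.694815635681152)
hole 128 [588.68964581 163.01091987  44.00338835]
side [262 145  25  15 165] 80.31845737589025 87.57916390686022 rect ((585.7382202148438, 159.244873046875), (57.863311767578125, 53.4573860168457), 5.628320693969727)
hole 49 [587.95012713 165.01035155  72.655106  ]
[[ 3. 81. 83. 80. 79. 81. 76. 78. 79. 80. 82. 72. 52.]
 [ 4. 81. 80. 83. 77. 66. 54. 53. 83. 86. 83. 78. 51.]
 [ 4. 84. 85. 79. 80. 66.  7.  4. 77. 81. 82. 79. 57.]
 [ 5. 82. 84. 85. 78. 72.  0.  6. 80. 82. 81. 80. 58.]
 [ 5. 82. 83. 82. 81. 70. 51.  6. 78. 82. 81. 83. 58.]
 [ 2. 82. 81. 82. 80. 73. 50.  8. 78. 82. 82. 83. 64.]
 [ 3. 80. 82. 82. 80. 76. 58.  5. 78. 83. 79. 83. 68.]
 [ 2.  0. 83. 85. 81. 77. 54.  6. 75. 83. 79. 81. 67.]
 [ 8.  4. 80. 84. 82. 78. 76. 79. 78. 81. 83. 82. 69.]
 [77.  4. 81. 81. 83. 82. 84. 80. 82. 81. 80. 78. 73.]
 [79. 77. 80. 77. 75. 70. 61. 61. 56. 53.  4.  6. 76.]]
shift [-1.5941 -1.7648  0.1832] turn [ 0.      0.     -0.2794] mm 954.1 deg 16.76
```

{"op": "carry_out", "data": {
  "increments": [
    [[-0.065,-0.075,-0.01,0,0,0],[-0.13,-0.15,-0.02,0,0,0],[-0.2,-0.225,-0.03,0,0,0],[-0.27,-0.3,-0.03,0,0,0],[-0.34,-0.375,-0.03,0,0,0]]
  ],
  "hand": 0
}}

```text
clock: 1.02
eef_pos: [305.4, 387.0, 265.6]
tcp_rot: [3.141, 0.0, 2.756]
contact_force: [1.1, 0.3, -0.0]
opening: 1.0
```

{"op": "carry_out", "data": {
  "increments": [
    [[-0.065,-0.075,0,0,0,-0.06],[-0.13,-0.15,0,0,0,-0.12],[-0.2,-0.225,0,0,0,-0.18],[-0.27,-0.3,0,0,0,-0.23],[-0.34,-0.375,0,0,0,-0.28]]
  ]
}}

```text
clock: 1.43
eef_pos: [374.8, 196.6, 265.7]
tcp_rot: [3.141, 0.001, 3.051]
contact_force: [1.4, 0.2, 0.3]
opening: 0.996
```

```bash
python3 - <<'E'
from h import *
s=sense();print(s['clock'],s['eef_pos'],s['tcp_rot'],s['qpos'])
rows([560,-315.5,180],174.6)
E
```

```text
1.4333 [374.75041121 196.64092988 265.65163939] [3.14103455e+00 8.77913007e-04 3.05115157e+00] [ 4.79690126e-01  1.48615033e-02  2.02513197e+00 -4.50769331e-06
  1.10055889e+00 -1.00066332e+00]
shift [-0.5767 -1.2334  0.2139] turn [0.0005 0.0008 0.0036] mm 551.3 deg 0.23
```

{"op": "carry_out", "data": {
  "increments": [
    [[-0.04,-0.088,0,0,0,0],[-0.08,-0.176,0,0,0,0],[-0.12,-0.264,0,0,0,0],[-0.16,-0.352,0,0,0,0],[-0.2,-0.44,0,0,0,0]]
  ]
}}

```text
clock: 1.85
eef_pos: [438.0, 13.7, 265.7]
tcp_rot: [3.141, 0.001, 3.048]
contact_force: [-0.4, -0.0, -0.1]
opening: 1.004
```

{"op": "carry_out", "data": {
  "increments": [
    [[-0.04,-0.088,0,0,0,0],[-0.08,-0.176,0,0,0,0],[-0.12,-0.264,0,0,0,0],[-0.16,-0.352,0,0,0,0],[-0.2,-0.44,0,0,0,0]]
  ]
}}

```text
clock: 2.27
eef_pos: [501.2, -169.2, 265.5]
tcp_rot: [-3.142, 0.001, 3.048]
contact_force: [1.1, -0.4, 1.0]
opening: 0.998
```

{"op": "carry_out", "data": {
  "increments": [
    [[-0.04,-0.088,0.04,0,0,0],[-0.08,-0.176,0.08,0,0,0],[-0.12,-0.264,0.12,0,0,0],[-0.16,-0.34,0.15,0,0,0],[-0.176,-0.353,0.17,0,0,0.0036]]
  ]
}}

```text
clock: 2.68
eef_pos: [558.5, -318.9, 195.7]
tcp_rot: [-3.14, 0.0, 3.042]
contact_force: [-0.6, 1.3, 0.1]
opening: 1.003
```

```bash
python3 - <<'E'
from h import *
F=optics.grab_frame('wrist');save('w1.png',F['img'])
for n in ('bar_key_grip','round_key_grip'):
  for d in nets.tip_of(n,'wrist'): print(n,np.round(d['point'],1),d['confidence'])
s=sense();print(s['clock'],s['eef_pos'],s['tcp_rot'],s['qpos'])
rows([559.5,-315.5,88],174.6)
E
```

```text
bar_key_grip [ 449.7 -345.4   69.7] 0.9
bar_key_grip [ 581.2 -429.4   73.4] 0.9
bar_key_grip [ 484.5 -435.2   73.9] 0.63
bar_key_grip [ 558.  -317.2   81.2] 0.62
round_key_grip [ 566.2 -194.6   80.4] 0.6
2.8333 [ 557.30688908 -314.02988155  196.28636834] [ 3.14042136e+00 -1.89686027e-03  3.04319853e+00] [-5.15628045e-01  4.32160559e-01  1.64993573e+00  3.46025980e-04
  1.06170518e+00 -1.98819812e+00]
shift [-0.0063 -0.0034  0.2707] turn [ 0.0011 -0.0018 -0.004 ] mm 108.3 deg 0.27
```

View pics/w1.png

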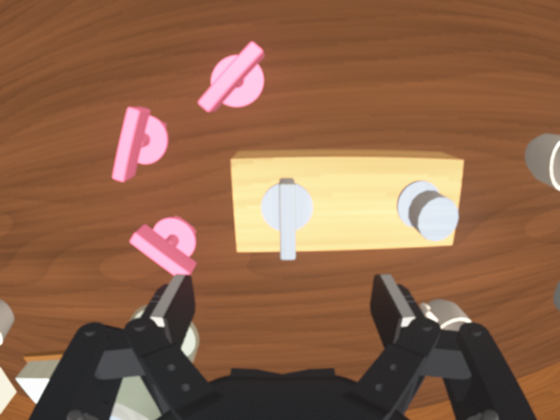

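The grey bar key, at (288,215), sits centred between the jaws. The pink keys are on the left and clear of the fingers. Descending now.

{"op": "carry_out", "data": {
  "increments": [
    [[-0.004,-0.003,0.06,0,0,0],[-0.006,-0.004,0.13,0,0,0],[-0.006,-0.004,0.2,0,0,0],[-0.006,-0.004,0.25,0,0,0],[-0.006,-0.004,0.27,0,0,0]]
  ]
}}

```text
clock: 3.25
eef_pos: [558.5, -313.6, 87.5]
tcp_rot: [3.14, -0.003, 3.046]
contact_force: [-1.0, 1.1, -0.2]
opening: 0.997
```

{"op": "carry_out", "data": {
  "increments": [
    [[0,0,0,0,0,0],[0,0,0,0,0,0],[0,0,0,0,0,0],[0,0,0,0,0,0],[0,0,0,0,0,0]]
  ],
  "hand": 1,
  "squeeze": 60
}}

```text
clock: 3.67
eef_pos: [560.8, -316.3, 90.8]
tcp_rot: [-3.141, 0.002, 3.044]
contact_force: [-0.2, -0.5, 0.0]
opening: 0.299
```

{"op": "carry_out", "data": {
  "increments": [
    [[0,0,0,0,0,0],[0,0,0,0,0,0],[0,0,0,0,0,0],[0,0,0,0,0,0],[0,0,0,0,0,0]]
  ]
}}

```text
clock: 4.08
eef_pos: [560.5, -316.3, 90.3]
tcp_rot: [-3.141, 0.001, 3.044]
contact_force: [-0.3, 1.1, 6.6]
opening: 0.132
```

```bash
python3 - <<'E'
from h import *
F=optics.grab_frame('wrist');save('w2.png',F['img'])
s=sense();print(s['clock'],s['eef_pos'],s['tcp_rot'],s['qpos'],s['opening'],s['contact_force'],s['wrist_torque'])
E
```

```text
4.1333 [ 560.56510467 -316.34289491   90.3666564 ] [-3.14104622e+00  1.32346631e-03  3.04406828e+00] [-5.16127116e-01  5.62756843e-01  1.70876096e+00  5.07078128e-05
  8.68643537e-01 -1.98943143e+00] 0.1328858059882714 [-0.55558543  2.0103925   6.82258945] [ 0.09742362  0.15038583 -0.03130063]
```

View pics/w2.png

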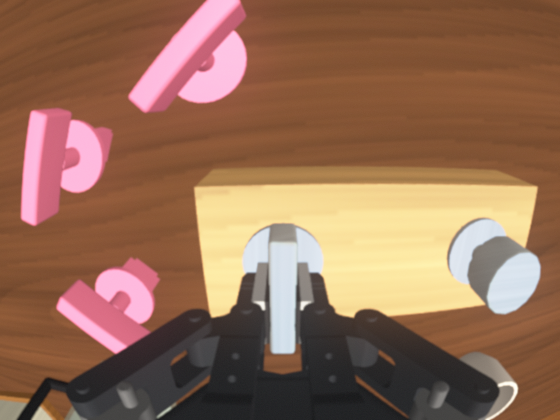

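The grip is holding at an 11 mm opening with the handle centred. Lifting.

{"op": "carry_out", "data": {
  "increments": [
    [[0,0,-0.03,0,0,0],[0,0,-0.08,0,0,0],[0,0,-0.15,0,0,0],[0,0,-0.24,0,0,0],[0,0,-0.33,0,0,0]]
  ],
  "squeeze": 90
}}

```text
clock: 4.55
eef_pos: [559.2, -315.6, 222.5]
tcp_rot: [3.141, -0.002, 3.044]
contact_force: [0.3, -0.6, -1.6]
opening: 0.123
```

```bash
python3 - <<'E'
from h import *
F=optics.grab_frame('side');save('s2.png',F['img'])
s=sense();print(s['clock'],s['eef_pos'],s['tcp_rot'],s['qpos'],s['opening'],s['contact_force'],s['wrist_torque'])
rows([586,160,210],185.7)
E
```

```text
4.6 [ 562.54189818 -317.48378572  230.91182276] [-3.13793047  0.00817415  3.04418515] [-5.16122640e-01  4.01381994e-01  1.61387165e+00 -2.48801578e-05
  1.11738203e+00 -1.98948570e+00] 0.12416021736587002 [ 2.83831387 -0.97386952  4.98470261] [-0.08846526 -0.11709449  0.00961521]
shift [0.0582 1.1939 0.0474] turn [-0.0043  0.0074 -0.188 ] mm 478.5 deg 11.29
```

View pics/s2.png

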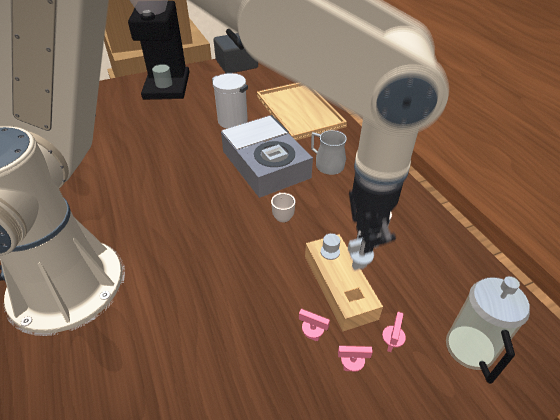

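The key is out: the pocket at (355,293) is empty and the round key is still in the rack at (331,243). Carrying it to the lock.

{"op": "carry_out", "data": {
  "increments": [
    [[0.003,0.06,0,0,0,0],[0.007,0.14,0,0,0,0],[0.011,0.23,0,0,0,0],[0.015,0.32,0,0,0,0],[0.02,0.41,0,0,0,0]]
  ]
}}

```text
clock: 5.02
eef_pos: [567.6, -150.6, 221.6]
tcp_rot: [3.142, 0.0, 3.043]
contact_force: [1.0, -0.0, -2.0]
opening: 0.119
```

{"op": "carry_out", "data": {
  "increments": [
    [[0.004,0.09,0,0,0,0],[0.008,0.18,0,0,0,0],[0.013,0.27,0,0,0,0],[0.017,0.36,0,0,0,0],[0.021,0.45,0,0,0,0]]
  ]
}}

```text
clock: 5.43
eef_pos: [576.7, 29.6, 221.7]
tcp_rot: [-3.142, 0.0, 3.044]
contact_force: [1.3, 0.1, -2.8]
opening: 0.123
```

{"op": "carry_out", "data": {
  "increments": [
    [[0.004,0.09,0,0,0,-0.04],[0.008,0.17,0,0,0,-0.08],[0.012,0.24,0,0,0,-0.12],[0.015,0.3,0,0,0,-0.16],[0.017,0.334,0,0,0,-0.188]]
  ]
}}

```text
clock: 5.85
eef_pos: [583.2, 164.1, 221.6]
tcp_rot: [3.141, 0.0, -3.038]
contact_force: [0.1, 0.6, -1.7]
opening: 0.123
```

{"op": "carry_out", "data": {
  "increments": [
    [[0,0,0,0,0,0],[0,0,0,0,0,0],[0,0,0,0,0,0],[0,0,0,0,0,0]]
  ]
}}

```text
clock: 6.18
eef_pos: [583.3, 160.3, 221.3]
tcp_rot: [-3.141, -0.0, -3.044]
contact_force: [-0.0, 0.8, -2.0]
opening: 0.122
```

```bash
python3 - <<'E'
from h import *
F=optics.grab_frame('wrist');save('w3.png',F['img'])
for d in nets.tip_of('lock_slot','wrist'): print(np.round(d['point'],1),d['confidence'])
for d in nets.tip_of('bar_key_grip','wrist'): print('k',np.round(d['point'],1),d['confidence'])
F=optics.grab_frame('side');save('s3.png',cv2.resize(F['img'][60:210,180:380],None,fx=4,fy=4,interpolation=cv2.INTER_CUBIC))
s=sense();print(s['clock'],s['eef_pos'],s['tcp_rot'],s['qpos'],s['opening'],s['contact_force'],s['wrist_torque'])
rows([586.5,160,170],185.7)
E
```

```text
[588.  159.3  83.5] 0.75
6.3833 [583.4441381  160.76468726 221.34480088] [-3.14150314e+00 -1.96639257e-05 -3.04338059e+00] [ 2.66438588e-01  3.54095649e-01  1.70808087e+00 -9.63533743e-05
  1.07945051e+00 -1.40252434e+00] 0.12381121632958811 [ 0.46010309 -0.21377721 -1.74239181] [ 0.00777954 -0.07692656 -0.01454832]
shift [-0.0074 -0.0026  0.1284] turn [-0.0001 -0.     -0.0012] mm 51.4 deg 0.07
```

View pics/w3.png

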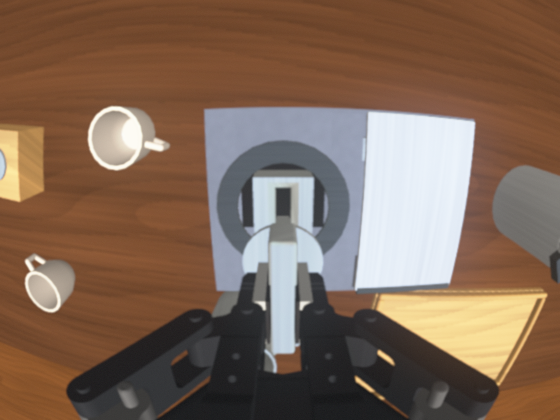

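View pics/s3.png

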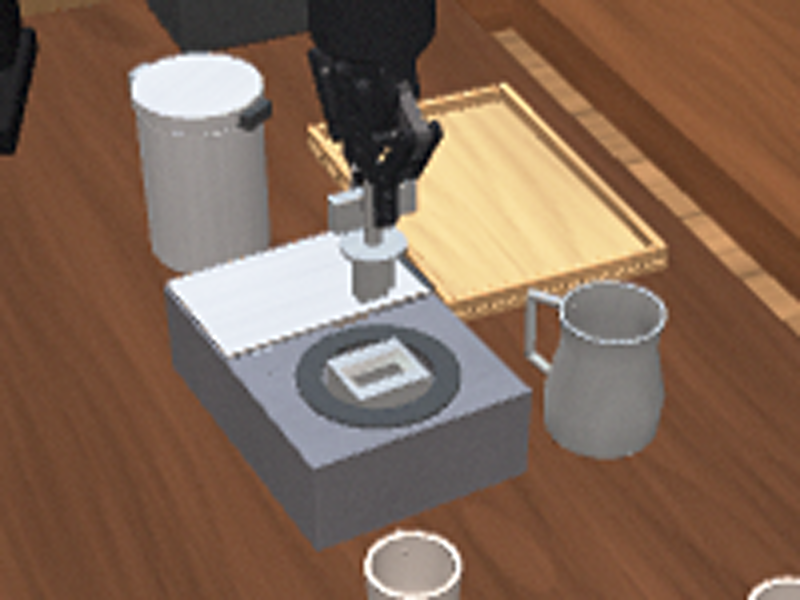

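The blade is square to the slot and centred on it, with both at column 284 in the wrist view. Descending to just above the mouth.

{"op": "carry_out", "data": {
  "increments": [
    [[-0.004,-0.001,0.04,0,0,0],[-0.008,-0.001,0.08,0,0,0],[-0.009,-0.001,0.11,0,0,0],[-0.009,-0.001,0.13,0,0,0],[-0.009,-0.001,0.13,0,0,0]]
  ]
}}

```text
clock: 6.8
eef_pos: [585.9, 161.0, 167.3]
tcp_rot: [-3.141, -0.003, -3.042]
contact_force: [-1.5, -0.3, -2.6]
opening: 0.122
```

{"op": "carry_out", "data": {
  "increments": [
    [[0,0,0.01,0,0,0],[0,0,0.02,0,0,0],[0,0,0.03,0,0,0],[0,0,0.04,0,0,0],[0,0,0.05,0,0,0]]
  ]
}}

```text
clock: 7.22
eef_pos: [587.1, 161.6, 149.2]
tcp_rot: [3.142, 0.0, -3.042]
contact_force: [-0.5, 0.5, -2.7]
opening: 0.125
```

```bash
python3 - <<'E'
from h import *
F=optics.grab_frame('side');save('s4.png',cv2.resize(F['img'][60:210,180:380],None,fx=4,fy=4,interpolation=cv2.INTER_CUBIC))
s=sense();print(s['clock'],s['eef_pos'],s['tcp_rot'],s['opening'],s['contact_force'],s['wrist_torque'])
E
```

```text
7.2667 [586.64604581 161.46243409 148.33835982] [-3.14144722e+00 -7.11972534e-04 -3.04201786e+00] 0.11951919429235942 [-1.53805035  0.44109847 -2.51039681] [0.00314056 0.02784393 0.03078566]
```

View pics/s4.png

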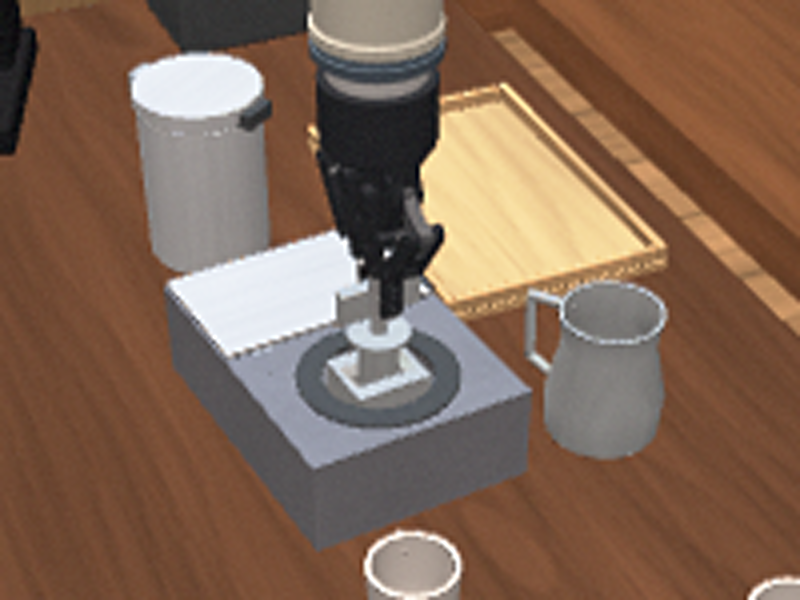

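The blade is about 14 mm into the slot with no contact force. Continuing.

{"op": "carry_out", "data": {
  "increments": [
    [[0,-0.003,0.01,0,0,0],[0,-0.003,0.025,0,0,0],[0,-0.003,0.04,0,0,0],[0,-0.003,0.05,0,0,0],[0,-0.003,0.058,0,0,0]]
  ]
}}

```text
clock: 7.68
eef_pos: [586.8, 160.3, 125.3]
tcp_rot: [-3.141, -0.001, -3.042]
contact_force: [0.4, 0.1, -1.5]
opening: 0.124
```

{"op": "carry_out", "data": {
  "increments": [
    [[0,0,0.003,0,0,0],[0,0,0.005,0,0,0],[0,0,0.007,0,0,0],[0,0,0.007,0,0,0]]
  ]
}}

```text
clock: 8.02
eef_pos: [587.2, 160.4, 123.3]
tcp_rot: [3.142, 0.0, -3.042]
contact_force: [-0.5, -0.2, -2.3]
opening: 0.123
```

{"op": "carry_out", "data": {
  "increments": [
    [[0,0,0.003,0,0,0],[0,0,0.005,0,0,0],[0,0,0.005,0,0,0]]
  ]
}}

```text
clock: 8.27
eef_pos: [587.4, 160.5, 122.4]
tcp_rot: [3.141, 0.001, -3.042]
contact_force: [-2.7, -1.2, 6.6]
opening: 0.122
```

{"op": "carry_out", "data": {
  "increments": [
    [[0,0,0.003,0,0,0],[0,0,0.005,0,0,0],[0,0,0.005,0,0,0]]
  ]
}}

```text
clock: 8.52
eef_pos: [587.5, 160.5, 122.3]
tcp_rot: [3.141, 0.001, -3.042]
contact_force: [-10.0, -3.3, 25.1]
opening: 0.121
```

```bash
python3 - <<'E'
from h import *
F=optics.grab_frame('side');save('s5.png',cv2.resize(F['img'][60:210,180:380],None,fx=4,fy=4,interpolation=cv2.INTER_CUBIC))
s=sense();print(s['clock'],s['eef_pos'],s['tcp_rot'],s['qpos'],s['opening'],s['contact_force'],s['wrist_torque'])
E
```

```text
8.5667 [587.53338306 160.48083754 122.28988805] [ 3.14138939e+00  1.32925474e-03 -3.04200651e+00] [ 2.64185556e-01  4.76496951e-01  1.77294147e+00 -2.22343261e-05
  8.90809632e-01 -1.40618308e+00] 0.11976792303390911 [-9.76746693 -2.27026666 25.61759718] [-0.48417128  1.63400597  0.07644321]
```

View pics/s5.png

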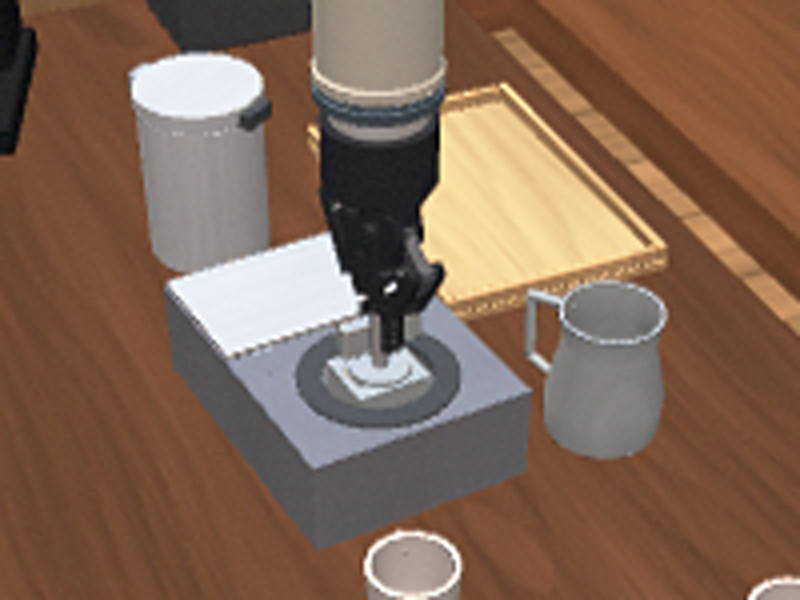

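The key is seated: TCP z is 122.3 against a predicted 122.4, with 25 N of contact and the collar on the core. Easing the press before turning clockwise (+ about tool z).

{"op": "carry_out", "data": {
  "increments": [
    [[0,0,-0.005,0,0,0],[0,0,-0.005,0,0,0.06],[0,0,-0.005,0,0,0.13],[0,0,-0.005,0,0,0.21],[0,0,-0.005,0,0,0.29]]
  ]
}}

```text
clock: 8.98
eef_pos: [588.2, 160.4, 122.4]
tcp_rot: [3.141, 0.002, 2.934]
contact_force: [0.2, -1.6, 5.6]
opening: 0.12
```

{"op": "carry_out", "data": {
  "increments": [
    [[0,0,0,0,0,0.08],[0,0,0,0,0,0.16],[0,0,0,0,0,0.24],[0,0,0,0,0,0.32],[0,0,0,0,0,0.4]]
  ]
}}

```text
clock: 9.4
eef_pos: [588.0, 159.6, 122.4]
tcp_rot: [3.141, 0.002, 2.515]
contact_force: [-0.5, -6.4, 7.5]
opening: 0.12
```

```bash
python3 - <<'E'
from h import *
s=sense();print(s['clock'],s['eef_pos'],s['tcp_rot'],s['qpos'],s['opening'],s['contact_force'],s['wrist_torque'])
E
```

```text
9.4 [587.96141306 159.63349171 122.42421739] [3.14139811e+00 2.14010572e-03 2.51508294e+00] [ 0.26346136  0.47650378  1.77254497 -0.00198079  0.89104664 -0.6795815 ] 0.1203508201341515 [-0.5354194  -6.42061301  7.51287153] [-1.14034669  0.20732365  0.06499049]
```

{"op": "carry_out", "data": {
  "increments": [
    [[0,0,0,0,0,0.08],[0,0,0,0,0,0.16],[0,0,0,0,0,0.24],[0,0,0,0,0,0.32],[0,0,0,0,0,0.4]]
  ]
}}

```text
clock: 9.82
eef_pos: [587.2, 158.9, 122.4]
tcp_rot: [-3.141, 0.002, 2.096]
contact_force: [-3.5, -10.1, 11.3]
opening: 0.128
```

{"op": "carry_out", "data": {
  "increments": [
    [[0,0,0,0,0,0.08],[0,0,0,0,0,0.15],[0,0,0,0,0,0.21],[0,0,0,0,0,0.27],[0,0,0,0,0,0.3]]
  ]
}}

```text
clock: 10.23
eef_pos: [586.5, 158.4, 122.4]
tcp_rot: [-3.14, 0.003, 1.783]
contact_force: [-5.7, -11.8, 14.5]
opening: 0.122
```

```bash
python3 - <<'E'
from h import *
s=sense();print(s['clock'],s['eef_pos'],s['tcp_rot'],s['qpos'],s['opening'],s['contact_force'],s['wrist_torque'])
E
```

```text
10.2333 [586.49566595 158.42266252 122.39910421] [-3.13955007e+00  2.68526577e-03  1.78270852e+00] [ 0.26271308  0.47582209  1.77381189 -0.00330663  0.89413766  0.05287702] 0.12241415604102017 [ -5.70673343 -11.76703073  14.50580701] [-1.94321869  1.12963614  0.09934648]
```

{"op": "carry_out", "data": {
  "increments": [
    [[0,0,0,0,0,0.03],[0,0,0,0,0,0.06],[0,0,0,0,0,0.06]]
  ]
}}

```text
clock: 10.48
eef_pos: [586.4, 158.4, 122.4]
tcp_rot: [-3.14, 0.003, 1.721]
contact_force: [-6.3, -10.8, 13.6]
opening: 0.124
```

```bash
python3 - <<'E'
from h import *
s=sense();print(s['clock'],s['eef_pos'],s['tcp_rot'],s['contact_force'],s['wrist_torque'])
for c in ('side','top'):
    F=optics.grab_frame(c);save(c+'6.png',cv2.resize(F['img'][60:210,180:380] if c=='side' else F['img'][130:270,100:300],None,fx=4,fy=4,interpolation=cv2.INTER_CUBIC))
E
```

```text
10.4833 [586.38899838 158.38499752 122.42797521] [-3.13953838e+00  2.79673626e-03  1.72136471e+00] [ -6.31976746 -10.84473161  13.60961245] [-1.92149787  1.10931193 -0.07835582]
```

View pics/side6.png

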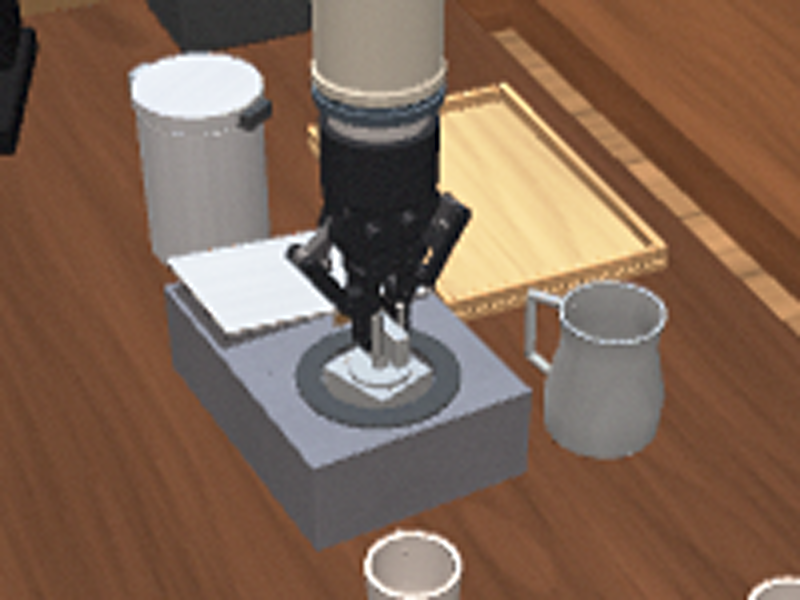

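The lid now stands ajar, its near edge raised at (240,330). A little more turn will confirm the stop.

{"op": "carry_out", "data": {
  "increments": [
    [[0,0,0,0,0,0.03],[0,0,0,0,0,0.06],[0,0,0,0,0,0.06]]
  ]
}}

```text
clock: 10.83
eef_pos: [586.2, 158.6, 122.4]
tcp_rot: [-3.139, 0.003, 1.66]
contact_force: [-7.0, -9.7, 15.0]
opening: 0.123
```

```bash
python3 - <<'E'
from h import *
s=sense();print(s['clock'],s['eef_pos'],s['tcp_rot'],s['contact_force'],s['wrist_torque'])
F=optics.grab_frame('wrist');save('w6.png',F['img'])
E
```

```text
10.8333 [586.20686994 158.55526268 122.43500313] [-3.13946411e+00  3.04874837e-03  1.65996275e+00] [-7.02532741 -9.73096029 14.99183527] [-1.77472451  1.28929001  0.7323656 ]
```

View pics/w6.png

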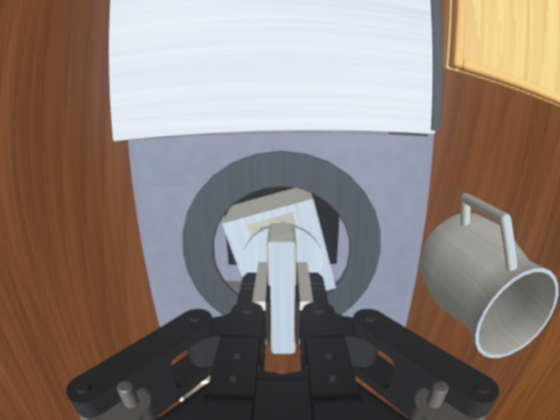

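At the stop: torque rises to 0.73 N m, 1.58 rad has been turned in all, and the core lags the key by its play. Relaxing, then releasing.

{"op": "carry_out", "data": {
  "increments": [
    [[-0.003,0,-0.003,0,0,-0.03],[-0.005,0,-0.004,0,0,-0.06],[-0.005,0,-0.004,0,0,-0.06]]
  ]
}}

```text
clock: 11.13
eef_pos: [586.5, 157.9, 122.7]
tcp_rot: [-3.14, 0.0, 1.724]
contact_force: [-2.9, -2.5, 0.1]
opening: 0.122
```

{"op": "carry_out", "data": {
  "increments": [
    [[0,0,0,0,0,0],[0,0,0,0,0,0],[0,0,0,0,0,0],[0,0,0,0,0,0],[0,0,0,0,0,0]]
  ],
  "hand": 0.5
}}

```text
clock: 11.55
eef_pos: [587.6, 158.5, 123.1]
tcp_rot: [3.141, -0.0, 1.722]
contact_force: [0.0, -0.4, 0.1]
opening: 0.5
```

```bash
python3 - <<'E'
from h import *
s=sense();print(s['clock'],s['eef_pos'],s['tcp_rot'],s['opening'],s['contact_force'],s['wrist_torque'])
F=optics.grab_frame('wrist');save('w7.png',F['img'])
E
```

```text
11.55 [587.59692864 158.51043341 123.08081234] [ 3.14094406e+00 -9.70299273e-05  1.72244144e+00] 0.49997023234090154 [ 0.01834481 -0.35989486  0.11670559] [0.03499161 0.02895493 0.02977805]
```

View pics/w7.png

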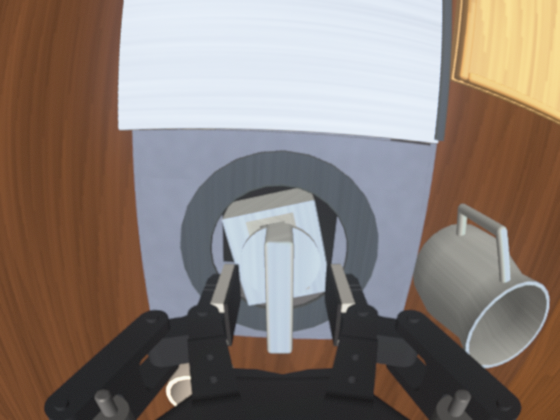

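The jaws are clear on both sides of the bar at (280,290). Retreating straight up.

{"op": "carry_out", "data": {
  "increments": [
    [[0,0,-0.03,0,0,0],[0,0,-0.08,0,0,0],[0,0,-0.15,0,0,0],[0,0,-0.23,0,0,0],[0,0,-0.31,0,0,0]]
  ]
}}

```text
clock: 12.02
eef_pos: [587.0, 158.3, 248.9]
tcp_rot: [-3.141, 0.0, 1.723]
contact_force: [-0.2, -0.6, -0.5]
opening: 0.497
```

{"op": "carry_out", "data": {
  "increments": [
    [[-0.07,0,0,0,0,0],[-0.15,0,0,0,0,0],[-0.24,0,0,0,0,0],[-0.32,0,0,0,0,0],[-0.38,0,0,0,0,0]]
  ]
}}

```text
clock: 12.43
eef_pos: [610.5, 5.8, 248.2]
tcp_rot: [3.14, 0.001, 1.722]
contact_force: [0.2, -0.2, 0.0]
opening: 0.498
```

{"op": "carry_out", "data": {
  "increments": [
    [[0,0,0,0,0,0],[0,0,0,0,0,0],[0,0,0,0,0,0]]
  ]
}}

```text
clock: 12.68
eef_pos: [610.2, 8.5, 247.4]
tcp_rot: [3.141, -0.0, 1.722]
contact_force: [-0.2, 0.3, 0.1]
opening: 0.498
```

```bash
python3 - <<'E'
from h import *
s=sense();print(s['clock'],s['eef_pos'],s['opening'],s['contact_force'])
F=optics.grab_frame('side');np.savez('side8.npz',**F);save('s8.png',F['img'])
G=optics.grab_frame('top');save('t8.png',cv2.resize(G['img'][130:270,100:300],None,fx=4,fy=4,interpolation=cv2.INTER_CUBIC))
for c,F in (('side',F),('top',G)):
    P,ok=cloud(F)
    m=ok&(np.hypot(P[...,0]-586,P[...,1]-160)<40)&(P[...,2]>115)&(P[...,2]<140);q=P[m]
    print(c,m.sum(),np.median(q[:,2]) if m.any() else '',cv2.minAreaRect(q[:,:2].astype(np.float32)) if m.any() else '')
    m=ok&(np.hypot(P[...,0]-586,P[...,1]-160)<40)&(P[...,2]>79.5)&(P[...,2]<90)&(F['img'].min(-1)>150);q=P[m]
    print('core',m.sum(),cv2.minAreaRect(q[:,:2].astype(np.float32)) if m.any() else '')
E
```

```text
12.6833 [610.24747525   8.52612982 247.44187058] 0.497996405514567 [-0.21540207  0.34842988  0.05535894]
side 106 125.56511057288017 ((585.1912841796875, 158.21029663085938), (14.06814193725586, 63.640071868896484), 8.175142288208008)
core 156 ((584.6406860351562, 160.21170043945312), (51.25471115112305, 59.56702423095703), 20.94427490234375)
top 89 125.65938103020757 ((588.2913208007812, 147.37948608398438), (11.815840721130371, 37.291927337646484), 7.944390296936035)
core 235 ((585.744873046875, 160.599853515625), (49.5272102355957, 54.88569641113281), 20.891042709350586)
```

View pics/s8.png

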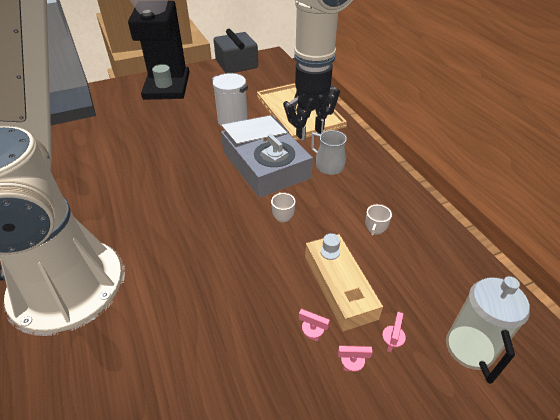

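View pics/t8.png

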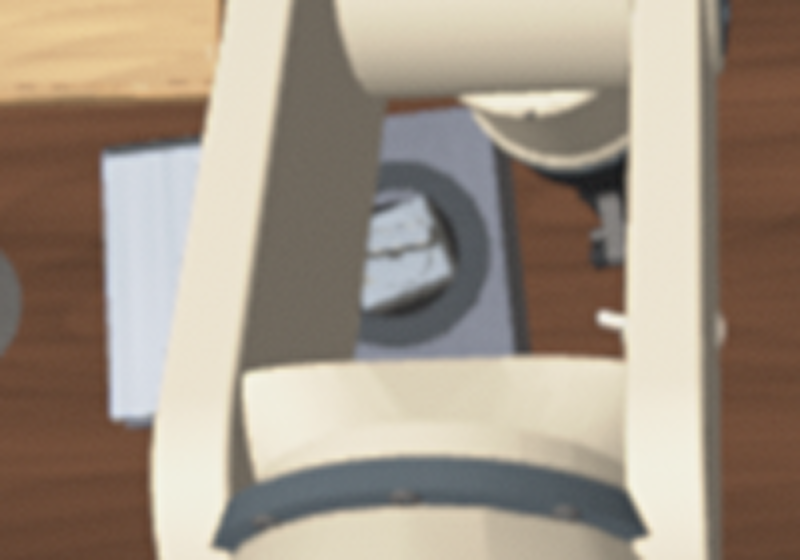

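The core reads 5.7° to −69.1°, which is 1.30 rad and so at the stop. The handle top is at 125.6 mm (126 expected when fully in), the lid is ajar, and the round key is in the rack at (331,243). Handing in.

```bash
python3 -c "
from rig import r
print(r.sign_off())"
```

```text
the job is handed in; nothing more can be done
None
```

The box is unlocked. I took the grey bar-handled key from the rack, pushed it fully into the lock, turned it clockwise to the stop, let go and handed the job in at about 12.8 s.

My last checks, taken after the gripper had backed off:
- **Key seated:** the handle top measured 125.6 mm against 126 mm expected when fully in. The key is standing in the lock.
- **Core at the stop:** the top and side cameras both give about 1.30 rad, and torque had risen to 0.73 N m at the end of the turn.
- **Lid:** it stands ajar in the side view.
- **Rest of the scene:** the round key is still in the rack and the pink keys are where they were. The highest contact force I read was about 27 N, when pressing the key in.
- **Partly blocked view:** the robot arm hid part of the key from the top camera, so the full handle was only measured from the side.

No check failed or disagreed.

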